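# Tip the freezer blocks from the scoop tray into the cooler and seal it

## Task

Pick up the bamboo scoop tray by its slanting handle and tip all four white freezer blocks from it into the open cooler, without touching the blocks with the fingers, then stand the empty tray back flat on its coral mat and let go. After that swing the cooler's lid shut and press the spring plunger on top of the lid fully down to its stop, firmly but without forcing it, and let it come up again. Leave the tumbler, bowl, votive holder and spatula where they are.

Things in the scene. Friction and masses are not known exactly. Their poses are not given: they have to be found in the camera images.
- tray: bamboo scoop tray (260 g), open at its +x end. Origin: centre of the underside; x points to the pouring end, z up. Floor 6 mm thick from x = -82 to +58 mm, then a ramp rising 15 degrees to the lip at x = +92. 114 mm wide (y); side walls 6 mm thick, 42 mm high; back wall at x = -78, 46 mm high. A flat handle rises from the middle of the back wall, leaning backwards
- tray_grip (a point): middle of the tray's handle, at (-108, 0, 83) mm in the tray's frame; axes as the tray's. The handle is a straight flat slat, 30 mm wide (y) and 10 mm thick, that leans 35 degrees from vertical towards -x; its top end is 27 mm above this point along the slat, at x = -123, z = 105 mm; the back wall's top is 45 mm below it along the slat
- tray_lip (a point): middle of the pouring lip, at (92, 0, 13) mm in the tray's frame; axes as the tray's
- block0: white hard plastic freezer block, 62 x 42 x 26 mm (x, y, z), about 60 g, one of four alike, lying flat in the tray at the start; origin: centre of its underside
- block1: white hard plastic freezer block, 62 x 42 x 26 mm (x, y, z), about 60 g, one of four alike, lying flat in the tray at the start; origin: centre of its underside
- block2: white hard plastic freezer block, 62 x 42 x 26 mm (x, y, z), about 60 g, one of four alike, lying flat in the tray at the start; origin: centre of its underside
- block3: white hard plastic freezer block, 62 x 42 x 26 mm (x, y, z), about 60 g, one of four alike, lying flat in the tray at the start; origin: centre of its underside
- mat: coral silicone mat the tray stands on, 240 x 160 x 4 mm (x, y, z), fixed; origin: centre of its underside on the table top
- cooler: small red plastic cooler, fixed, 190 (x) x 250 (y) mm outside, walls 14 mm thick, so 162 x 222 mm inside; rim 140 mm and inner floor 18 mm above the table. Origin: centre of its underside on the table. Its lid is hinged along the far (+x) rim and starts open, standing up
- cooler_mouth (a point): centre of the cooler's mouth, at rim height (140 mm); axes as the cooler's
- lid (a joint): hinge angle of the white lid: 0 = shut, about 1.6 to 1.7 at the start (upright, leaning slightly back), stop at 1.78. A lightly stiff hinge; below about 1.0 the lid sinks shut by itself
- lid_hinge (a point): a point on the hinge axis (middle of its length), at (95, 0, 140) mm in the cooler's frame; the axis runs along the cooler's y
- lid_edge (a point): middle of the lid's free edge, 195 mm from the hinge axis, halfway through the lid's thickness. The lid is 200 x 260 x 22 mm. Its outer face looks to +x when open and up when shut (162 mm above the table)
- plunger (a joint): travel of the spring plunger in the lid: 0 = up, 0.012 m = at its stop; the spring takes about 3 N to start and 8 N at the stop
- plunger_top (a point): centre of the top face of the plunger's round head (diameter 36 mm), in the middle of the lid's outer face, 36 mm out from it (198 mm above the table when the lid is shut)
- tumbler: stainless steel tumbler, diameter 76 mm, 140 mm tall, bystander; origin: centre of its underside
- bowl: empty white ceramic bowl, diameter 124 mm, 55 mm tall, bystander; origin: centre of its underside
- votive: blue glass votive holder, diameter 72 mm, 75 mm tall, bystander; origin: centre of its underside
- spatula: bamboo spatula, 280 mm long, lying flat, bystander; x runs along it
Not all that is in view belongs to the job. What is shaped like the block1 but green is not meant. What is shaped like the block3 but black or turquoise is not meant.

How it is judged (in metres and radians):
On the way, in this order (a step that is already met when the one before it is completed fails the run):
1. all four blocks lie in the cooler (x of block0 in the frame of cooler between -0.088 and 0.088 m and y of block0 in the frame of cooler between -0.118 and 0.118 m and height (world z) of block0 between 0.01 and 0.135 m and x of block1 in the frame of cooler between -0.088 and 0.088 m and y of block1 in the frame of cooler between -0.118 and 0.118 m and height (world z) of block1 between 0.01 and 0.135 m and x of block2 in the frame of cooler between -0.088 and 0.088 m and y of block2 in the frame of cooler between -0.118 and 0.118 m and height (world z) of block2 between 0.01 and 0.135 m and x of block3 in the frame of cooler between -0.088 and 0.088 m and y of block3 in the frame of cooler between -0.118 and 0.118 m and height (world z) of block3 between 0.01 and 0.135 m), for 0.2 s.
2. the tray stands flat on its mat, let go (horizontal distance between tray and mat below 0.06 m and angle between tray's own z axis and vertical below 0.08 rad and height (world z) of tray below 0.012 m and contact force between the fingers and tray below 0.1 N and linear speed of tray below 0.02 m/s), for 0.2 s.
3. the lid is shut (value of joint lid below 0.05 rad), for 0.2 s.
4. the plunger is pressed to its stop (10.5 mm or more) with the lid shut (value of joint plunger above 0.0105 m and value of joint lid below 0.05 rad), for 0.2 s.
At the end, for the whole second after the job is handed in: all four blocks inside the cooler below its rim; the tray upright (within 0.08 rad), resting on its mat with its centre within 60 mm of the mat's centre, released; the lid shut (under 0.05 rad); the plunger sprung back up (under 3 mm) (all of step 1 and all of step 2 and value of joint lid below 0.05 rad and value of joint plunger below 0.003 m); the robot touches nothing.
It fails at once if the fingers touch a block (contact force between the fingers and block0 above 1 N or contact force between the fingers and block1 above 1 N or contact force between the fingers and block2 above 1 N or contact force between the fingers and block3 above 1 N).
It fails at once if the cooler, its lid or plunger is forced with more than 45 N (contact force between the fingers and cooler above 45 N).
It fails at once if the tumbler, bowl, votive holder or spatula is disturbed (moved over 30 mm) (distance of any of tumbler, bowl, votive, spatula from where it was at the start of the episode above 0.03 m).
It also fails if it takes over 72 s, if anything falls off the work surface, if the arm or the gripper's body presses on something with over 40 N, if the wrist force passes 120 N, or if a joint passes its speed limit or range.

## Robot

A 6-joint arm with a two-finger parallel gripper is mounted at the origin on the work surface. World frame = base frame: x ahead of the robot, y to its left, z up, the work surface at z = 0. Lengths are in mm, angles in rad, forces in N, time in s.
With the tool pointing down it reaches from about 275 to 825 mm from the base axis. Payload 5.2 kg.
Tool frame: the origin (TCP) lies at the very end of the fingers, on their centre line; the grasp point (between the pads) lies 19 mm behind it; z points along the fingers, y is the line along which they close (so a half turn about z gives the same grasp; the last joint's range is limited). The gripper opens to 93 mm and grips with 3 to 60 N. Pads are 15 mm wide; open, the fingers measure 128 mm over their backs; the gripper's body (75 mm by 188 mm) begins 65 mm behind the grasp point.
Start: joints at [-0.203, 0.259, 1.535, -0, 1.348, -0.203], TCP at [550.004, 0.023, 191.953] pointing down, gripper open.
Joint ranges: [-3.14, 3.14], [-0.91, 2.08], [0.19, 2.58], [-1.22, 4.36], [0.22, 2.71], [-3.12, 3.12]. Speed limits (rad/s): [2.57, 2.57, 3.14, 3.14, 3.14, 3.14].

## Interface

Orientations are given as [roll, pitch, yaw] about the fixed x, y, z axes, in that order (R = Rz(yaw) Ry(pitch) Rx(roll)).
In Python, from bench import robot gives the robot as it stands. The module is installed in compiled form; this text tells all that it offers. Calls block until the motion is done:
- robot.move_ptp(position, orientation): joint-space move of the TCP to a pose.
- robot.move_linear(position, ori=None, speed=150, f_stop=None): straight line of the TCP; ori=None keeps the orientation; speed is the mean speed in mm/s. With f_stop (N) it stops when the force on the tool has changed by that much, and returns True; else False.
- robot.move_j(angles): joint-space move.
- robot.move_gripper(opening): opening from 0.0 (shut) to 1.0 (fully open); the grip force is fixed at half the most; returns when the fingers have stopped.
- robot.sleep(seconds).
- robot.inverse_kinematics(position, orientation): joint angles nearest the present ones, or None.
- robot.get_image(name): name is "scene" or "side" or "wrist"; returns a dict with "img" (480x640x3 uint8, blue, green, red), "fovy" (degrees; the focal length in pixels is half the picture's height over the tangent of half this angle, whatever the lens; pixels are square), "cx", "cy" (the principal point, pixels), "eye" and "orientation" of the camera in the world. Camera axes: x right, y down, z forward; pixel columns grow to the right and rows downward; lengths in mm; the calibration is good to about 2 mm. A picture is of the moment at which its call begins. There is no depth.
A pose or a line that the arm cannot do raises robot.MotionError and nothing moves.
- robot.hand_in(): hands the job in; it is judged then, once.
Readings, each from a call of its own:
- robot.current_t(): time.
- robot.current_qpos(): joint angles.
- robot.current_joint_vel(): joint speeds.
- robot.current_joint_efforts(): joint torques, N m.
- robot.current_tcp_pos(): TCP position.
- robot.current_eef_rot(): TCP orientation.
- robot.current_contact_force(): force on the tool from outside, world axes, zero at the start.
- robot.current_ft_torque(): the same for the moment, N m.
- robot.current_gripper_width(): opening from 0.0 (shut) to 1.0 (fully open).
- robot.current_finger_force(): force on a finger pad.
Only numpy, scipy, OpenCV 4.12 (cv2) and the standard library are available. Lean on these libraries where they do the work, as an engineer would, in place of code of your own. Each camera call takes 0.05 s, during which the arm holds its last target. There are 200 camera calls.

## Working session

There is one attempt and no reset: what is moved stays moved. The work goes in short steps, each a Python script; the robot and the scene stay as the last script left them, time stands still between calls to the robot, and variables do not carry over. Pictures are saved under pics/ and viewed, at most 10 in all, crops included, and the job is handed in when it is done.

```bash
mkdir -p pics
cat > h.py <<'E'
import numpy as np, cv2
from scipy.spatial.transform import Rotation as Ro
from bench import robot
def shot(n,f):
    d=robot.get_image(n); cv2.imwrite(f'pics/{f}.png',d['img'])
    c={k:np.array(d[k]).tolist() for k in d if k!='img'}
    import json; json.dump(c,open(f'pics/{f}.json','w')); return c
def cam(f):
    import json; return json.load(open(f'pics/{f}.json'))
def ray(f,u,v):
    c=cam(f); fl=240/np.tan(np.radians(c['fovy'])/2)
    o=np.array(c['orientation']); R=Ro.from_euler('xyz',o).as_matrix() if o.shape==(3,) else o
    d=R@np.array([(u-c['cx'])/fl,(v-c['cy'])/fl,1]); return np.array(c['eye']),d/np.linalg.norm(d)
def onz(f,u,v,z):
    e,d=ray(f,u,v); return e+d*(z-e[2])/d[2]
def tri(*obs):
    A=np.zeros((3,3));b=np.zeros(3)
    for f,u,v in obs:
        e,d=ray(f,u,v);P=np.eye(3)-np.outer(d,d);A+=P;b+=P@e
    p=np.linalg.solve(A,b)
    return p,[float(np.linalg.norm((np.eye(3)-np.outer(d,d))@(p-e))) for e,d in (ray(*o) for o in obs)]
E
python3 - <<'E'
from h import *
for n in ('scene','side','wrist'): print(n,shot(n,n+'0'))
E
```

```text
scene {'fovy': 44.4919008984222, 'cx': 324.9536376137736, 'cy': 236.33246544897008, 'eye': [1110.0682856949493, 530.7827230332554, 795.2667544921482], 'orientation': [-2.1830067992883633, -0.013662453431881882, 2.394268895362625]}
side {'fovy': 46.177343281387344, 'cx': 318.78435986093285, 'cy': 244.15454102080582, 'eye': [54.1718176443414, -807.6938274574508, 973.7324429331416], 'orientation': [-2.3769918871041, 0.004284050267481465, -0.5886810215575762]}
wrist {'fovy': 58.78703124666822, 'cx': 326.4319222117077, 'cy': 245.40173015832139, 'eye': [550.1012732679591, 80.00961654983237, 383.53983040161404], 'orientation': [2.8522833575508386, 0.0024393338815276167, 0.00015681329859051907]}
```

View pics/scene0.png

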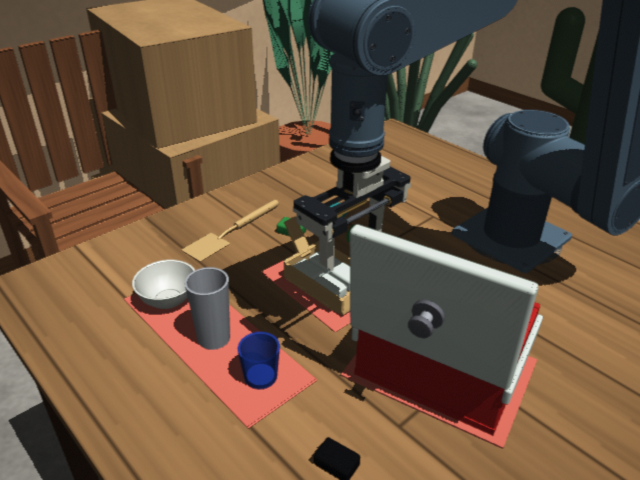

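View pics/side0.png

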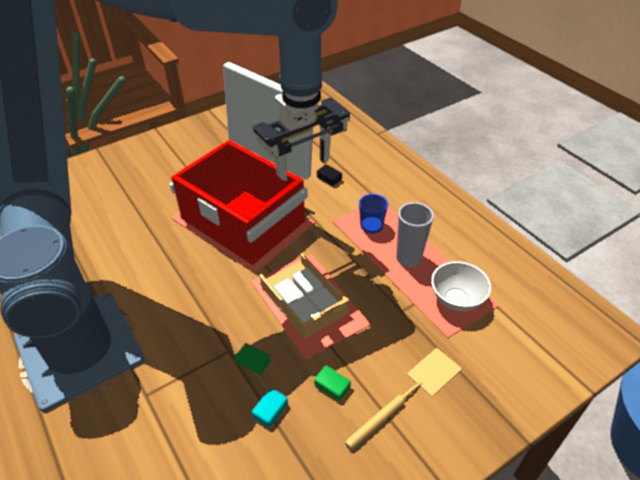

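The scene view shows the cooler with its lid open (plunger head at about 425,317) and the tray half hidden behind it near (320,285). In the side view the cooler mouth is at about (240,190), the tray at (305,300), the mat corners near (254,283) and (310,353), and the bystanders to the right. I'll enlarge both.

Run:
```python
import cv2,numpy as np
a=cv2.imread('pics/side0.png');b=cv2.imread('pics/scene0.png')
def g(im,x,y,w,h,s):
    c=cv2.resize(im[y:y+h,x:x+w],None,fx=s,fy=s,interpolation=cv2.INTER_CUBIC)
    for k in range((x+19)//20*20,x+w,20): cv2.putText(c,str(k),((k-x)*s,10),0,.35,(255,255,0),1);c[:6,(k-x)*s]=255
    for k in range((y+19)//20*20,y+h,20): cv2.putText(c,str(k),(0,(k-y)*s+4),0,.35,(255,255,0),1)
    return c
A=g(a,245,240,133,120,6);B=g(b,250,200,133,100,6)
cv2.imwrite('pics/c1.png',A[:600,:800]);
C=g(a,160,55,200,150,4)
cv2.imwrite('pics/c2.png',np.vstack([C[:, :800]])[:600,:800])
cv2.imwrite('pics/c3.png',B[:600,:800])
```

```text
(no output)
```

View pics/c1.png

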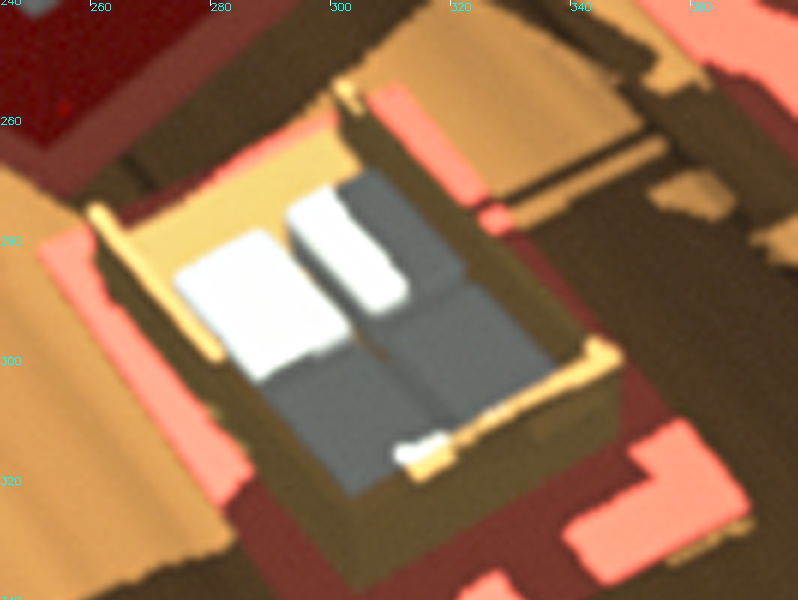

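View pics/wrist0.png

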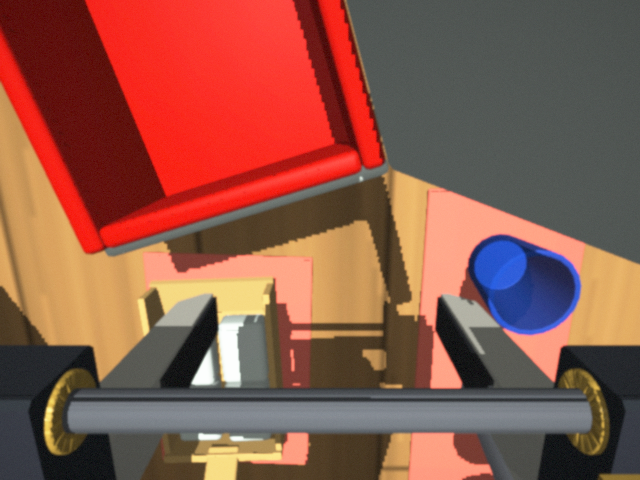

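The crop shows the lip towards the cooler, with side wall ends at (260.5,274) and (301,254). The back wall's right top corner is (347,297), the handle top is lit at about (313,315), and the blocks lie in two columns. In the wrist view the cooler rim corners are (95,250) and (380,165), and the mat's front corners (146,254) and (312,257). The handle is at about (225,465), so the pouring direction is roughly world +y.

View pics/c2.png

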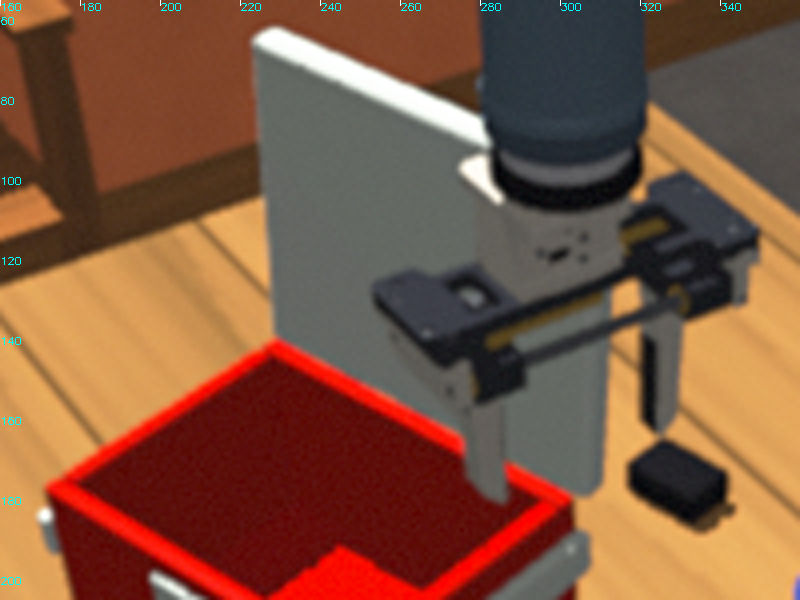

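Run:
```python
from h import *
np.set_printoptions(precision=1,suppress=True)
print('mat', onz('wrist0',146,254,4),onz('wrist0',312,257,4),onz('wrist0',308,463,4),onz('side0',252,281,4))
print('rim',tri(('wrist0',95,250),('side0',247,226)),tri(('wrist0',382,165),('side0',303,185)))
print(onz('side0',173,180,140),onz('side0',230,144,140))
print('wall',tri(('wrist0',148,292),('side0',260.5,275)),tri(('wrist0',271,280),('side0',301.5,254.5)),tri(('wrist0',283,457),('side0',347,297)))
print('plunger',onz('scene0',425,317,240))
```

```text
mat [380.3 -41.5   4. ] [535.7 -44.3   4. ] [ 529.  -281.9    4. ] [379.  -43.3   4. ]
rim (array([403.8,   0.7, 127.6]), [0.04595164050997824, 0.04595164050996005]) (array([582. ,  53.5, 121.5]), [1.3038148055429228, 1.3038148055431007])
[330.1 218.  140. ] [503.8 268.2 140. ]
wall (array([392.2, -65.5,  37.4]), [0.6737900612616687, 0.6737900612616236]) (array([501.2, -57.7,  30.6]), [1.2097195963620209, 1.2097195963619425]) (array([ 507.1, -229.4,   51.2]), [0.8168523251088237, 0.8168523251089255])
plunger [595.6 190.2 240. ]
```

The cooler crop gives rim corners at (172.5,177), (230,141) and (302,180). Next I fit the cooler pose and check that the planned grasp can be reached. The tool will run along the slat, closing across its 10 mm thickness.

```bash
cat >> h.py <<'E'
from scipy.optimize import least_squares
def proj(f,P):
    c=cam(f); fl=240/np.tan(np.radians(c['fovy'])/2); R=Ro.from_euler('xyz',c['orientation']).as_matrix()
    q=R.T@(np.array(P)-c['eye']); return np.array([c['cx']+fl*q[0]/q[2],c['cy']+fl*q[1]/q[2]])
def Rz(a): return Ro.from_euler('z',a).as_matrix()
def fit(obs,x0):  # obs: (file,u,v,localpoint); pose x,y,yaw,z
    g=lambda p: np.concatenate([proj(f,Rz(p[2])@np.array(l)+[p[0],p[1],p[3]])-[u,v] for f,u,v,l in obs])
    s=least_squares(g,x0,x_scale=[10,10,.05,5],loss='soft_l1'); return s.x,g(s.x).round(1)
def pose(T,yaw,theta,sgn,back,gp=(-108,0,83)):
    """tool pose gripping the slat of a tray with origin T, yaw, nose-down theta; back=retreat along slat from nominal"""
    Rt=Rz(yaw)@Ro.from_euler('y',theta).as_matrix()
    u=np.array([-np.sin(.6109),0,np.cos(.6109)]); z=-u; y=sgn*np.array([u[2],0,-u[0]]); x=np.cross(y,z)
    R=Rt@np.column_stack([x,y,z])
    p=np.array(T)+Rt@(np.array(gp)+u*(back-19))
    return p,Ro.from_matrix(R).as_euler('xyz')
E
python3 - <<'E'
from h import *
np.set_printoptions(precision=3,suppress=True)
c=lambda a,b:(95*a,125*b,140)
print(fit([('side0',172.5,177,c(-1,1)),('side0',230,141,c(1,1)),('side0',302,180,c(1,-1)),('wrist0',90,252,c(-1,-1)),('wrist0',385,165,c(1,-1))],[450,135,.28,0]))
print(robot.current_eef_rot())
T=[446.5,-150.5,4];yaw=np.radians(92.5)
for s in (1,-1):
    for th,b in((0,0),(0,100),(.5,0),(1.1,0)):
        p,o=pose(T,yaw,th,s,b); print(s,th,b,p,o,robot.inverse_kinematics(p,o))
print('spatula',onz('side0',350,442,8),onz('side0',455,358,8))
E
```

```text
(array([457.922, 147.089,   0.285,  -9.517]), array([-2. ,  0.9, -0.7, -0.3,  2.2,  1.5, -0.3, -0.2,  0.7,  0.1]))
[-3.14  -0.     1.571]
1 0 0 [ 450.736 -247.509   71.436] [ 2.531  0.    -3.098] [-0.967  0.62   1.468  0.31   1.588 -2.662]
1 0 100 [ 453.238 -304.815  153.35 ] [ 2.531  0.    -3.098] [-1.011  0.611  1.261  0.295  1.806 -2.636]
1 0.5 0 [ 448.807 -203.333  109.734] [ 3.031  0.    -3.098] [-0.718  0.269  1.742  0.086  1.208 -2.366]
1 1.1 0 [ 445.8   -134.46   121.127] [-2.652  0.    -3.098] [-0.14   0.185  1.949 -0.583  0.996 -1.434]
-1 0 0 [ 450.736 -247.509   71.436] [-2.531  0.     0.044] [-0.967  0.62   1.468  0.31   1.588  0.48 ]
-1 0 100 [ 453.238 -304.815  153.35 ] [-2.531  0.     0.044] [-1.011  0.611  1.261  0.295  1.806  0.506]
-1 0.5 0 [ 448.807 -203.333  109.734] [-3.031  0.     0.044] [-0.718  0.269  1.742  0.086  1.208  0.775]
-1 1.1 0 [ 445.8   -134.46   121.127] [2.652 0.    0.044] [-0.14   0.185  1.949 -0.583  0.996  1.708]
spatula [ 340.578 -471.182    8.   ] [ 615.589 -447.161    8.   ]
```

Run:
```python
from h import *
p,o=pose([446.5,-150.5,4],np.radians(92.5),0,-1,90)
robot.move_ptp(p,o); 
for n in ('scene','side','wrist'): shot(n,n+'1')
print(robot.current_t(),robot.current_tcp_pos())
w=cv2.imread('pics/wrist1.png');s=cv2.imread('pics/side1.png')
def g(im,x,y,w,h,k):
    c=cv2.resize(im[y:y+h,x:x+w],None,fx=k,fy=k,interpolation=cv2.INTER_CUBIC)
    for i in range((x+19)//20*20,x+w,20): cv2.putText(c,str(i),((i-x)*k,10),0,.35,(255,0,255),1)
    for i in range((y+19)//20*20,y+h,20): cv2.putText(c,str(i),(0,(i-y)*k+4),0,.35,(255,0,255),1)
    return c
sc=cv2.imread('pics/scene1.png')
cv2.imwrite('pics/m1.png',np.hstack([g(s,240,235,133,150,3),g(sc,245,170,133,150,3)]))
```

```text
1.5917 [ 454.03913036 -297.44713724  145.92235917]
```

View pics/m1.png

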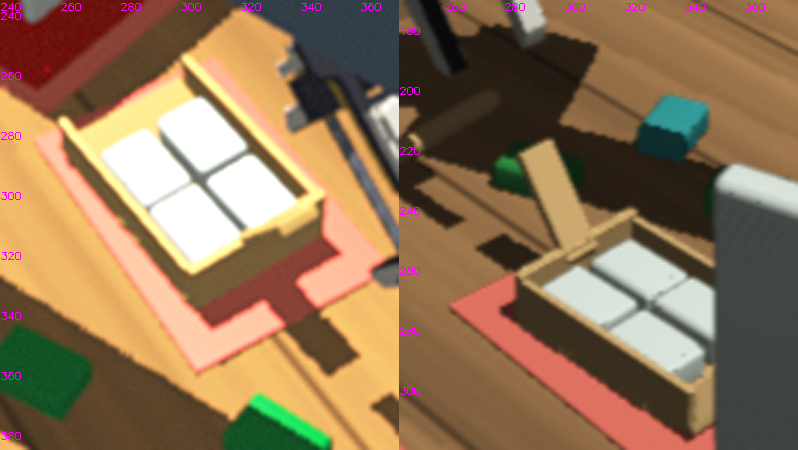

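View pics/wrist1.png

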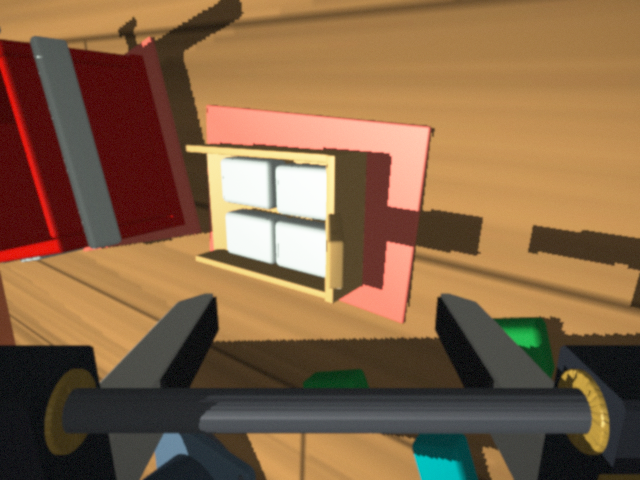

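The side and scene crops show all tray corners. The side view has wall ends at (261,275) and (301.7,254) and back corners at (347.3,298.3) and (304,325.7). The scene view has the handle top at (285,220) and (295.7,216). The wrist view sees the slat end-on at (336.5,252), with back corners (333,157) and (331,300) and mat corners (208,106), (432,128) and (405,320).

Run:
```python
from h import *
np.set_printoptions(precision=3,suppress=True)
bl,br=(-81,57,46),(-81,-57,46)
ob=[('side1',347.3,298.3,br),('side1',304,325.7,bl),('scene1',286,263.3,br),('scene1',323,241,bl),('wrist1',333,157,br),('wrist1',331,300,bl),
('scene1',285,220,(-123,-15,105)),('scene1',295.7,216,(-123,15,105)),('wrist1',336.5,215,(-123,-15,105)),('wrist1',336.5,289,(-123,15,105))]
T,r=fit(ob,[446,-150,1.61,4]);print('tray',T,r)
print('handle top tri',tri(('scene1',290.3,218),('wrist1',336.5,252)), Rz(T[2])@[-123,0,105]+[T[0],T[1],T[3]])
T4=fit([o for o in ob if o[0]!='wrist1'],[446,-150,1.61,4]);print(*T4)
M=fit([('wrist1',208,106,(120,-80,4)),('wrist1',432,128,(-120,-80,4)),('wrist1',405,320,(-120,80,4)),('side0',252,281,(120,80,4)),('wrist0',146,254,(120,80,4)),('wrist0',312,257,(120,-80,4)),('side1',240+197/3,235+373/3,(-120,80,4))],[457,-162,1.57,0]);print('mat',*M)
p,o=pose([T[0],T[1],T[3]],T[2],0,-1,0); print(p,o)
```

```text
tray [ 445.262 -152.872    1.614    0.239] [-0.   1.  -1.4  0.2 -1.8 -0.7 -0.2 -0.5  0.4 -1.9  1.2  1.8 -0.1  3.2
 -0.3  1.8 -0.6 24.3 -1.1 -1.6]
handle top tri (array([ 454.866, -276.075,  109.751]), [4.826328838164268, 4.82632883816413]) [ 450.623 -275.755  105.239]
[ 443.711 -152.408    1.63     2.279] [-0.5 -0.  -1.5 -0.2 -1.2 -1.2 -0.2 -1.4  0.   2.7 -0.4  1.1]
mat [ 452.254 -162.821    1.54    -3.575] [-0.3 -1.7  1.  -2.5  0.2  3.2 -1.7  0.8 -3.2 -2.2  0.3 -0.2 -0.4  0.4]
[ 449.494 -249.881   67.675] [-2.531  0.     0.044]
```

Run:
```python
from h import *
T=[445,-152.5,4];yaw=1.62
P=lambda b,dz=0:pose(np.add(T,[0,0,dz]),yaw,0,-1,b)
robot.move_gripper(0.5)
robot.move_ptp(*P(60))
print(robot.move_linear(P(-3)[0],P(-3)[1],speed=80,f_stop=6))
print(robot.current_tcp_pos(),P(-3)[0],robot.current_contact_force())
robot.move_gripper(0.0)
print('w',robot.current_gripper_width(),robot.current_finger_force(),robot.current_contact_force())
robot.move_linear(P(-3,40)[0],speed=50)
robot.sleep(.2)
print('w',robot.current_gripper_width(),robot.current_finger_force(),robot.current_contact_force(),robot.current_ft_torque(),robot.current_t())
for n in ('scene','side','wrist'): shot(n,n+'2')
# pour reachability
C=np.array([457.9,147.1]);cy=.285
for th in (0,.5,1.0,1.15):
    for ly,lz in((-60,165),(-50,150)):
        y2=cy+np.pi/2; Rt=Rz(y2)@Ro.from_euler('y',th).as_matrix()
        lip=np.r_[C+(Rz(cy)@[-10,ly,0])[:2],lz]; O=lip-Rt@[92,0,13]
        p,o=pose(O,y2,th,-1,-3); print(th,ly,p.round(),robot.inverse_kinematics(p,o))
```

```text
False
[ 449.93489898 -248.25912817   69.27614814] [ 449.69118697 -247.76525685   68.97909368] [-0.7163154  -0.06943955  0.45384816]
w 0.10271682701283287 29.990297555923462 [ 0.59978925 -1.26231158 -2.30750887]
w 0.10582107832797558 30.05160301923752 [ 0.10796201  0.63091533 -5.83901882] [-1.23744383  0.01383226 -0.02125855] 5.5
0 -60 [518. -93. 217.] [-0.65858546  0.48321454  1.31720711  0.3567206   1.83982375  0.63454026]
0 -50 [515. -84. 202.] [-0.64944024  0.48164694  1.35744831  0.3576456   1.80049206  0.62915686]
0.5 -60 [504. -47. 300.] [-0.38351477  0.16189859  1.40261096  0.08720449  1.64571049  0.90582546]
0.5 -50 [502. -38. 285.] [-0.36803998  0.15797244  1.44260552  0.08807692  1.60842629  0.91810239]
1.0 -60 [481.  32. 351.] [ 0.14213289  0.05888706  1.46526261 -0.38495006  1.55998578  1.42094272]
1.0 -50 [479.  41. 336.] [ 0.16367229  0.06399484  1.49485381 -0.38633501  1.53593334  1.45395212]
1.15 -60 [473.  59. 357.] [ 0.3158142   0.09058946  1.47716071 -0.53891761  1.58922781  1.59567888]
1.15 -50 [471.  68. 342.] [ 0.33681405  0.09999019  1.50193004 -0.53829738  1.57066569  1.63123232]
```

```bash
cat >> h.py <<'E'
def tip(C,cy,th,lx,ly,lz,back=-3):
    y2=cy+np.pi/2; Rt=Rz(y2)@Ro.from_euler('y',th).as_matrix()
    lip=np.r_[np.array(C)+(Rz(cy)@[lx,ly,0])[:2],lz]; return pose(lip-Rt@[92,0,13],y2,th,-1,back)
E
python3 - <<'E'
from h import *
c=lambda a,b:(95*a,125*b,140)
obs=[('side0',172.5,177,c(-1,1)),('side0',230,141,c(1,1)),('side0',302,180,c(1,-1)),('wrist0',90,252,c(-1,-1)),('wrist0',385,165,c(1,-1))]
g=lambda p: np.concatenate([proj(f,Rz(p[2])@np.array(l)+[p[0],p[1],0])-[u,v] for f,u,v,l in obs])
s=least_squares(g,[458,147,.285],x_scale=[10,10,.05]);print(s.x,g(s.x).round(1))
C=s.x[:2];cy=s.x[2]
T=[445,-152.5,4]
robot.move_linear(pose(np.add(T,[0,0,176]),1.62,0,-1,-3)[0],speed=150)
robot.move_linear(*tip(C,cy,0,-5,-100,185),speed=120)
robot.sleep(.2)
for n in ('scene','side','wrist'): shot(n,n+'3')
print(robot.current_t(),robot.current_gripper_width(),robot.current_contact_force())
a=cv2.imread('pics/side3.png')[80:340,130:400];b=cv2.imread('pics/scene3.png')[100:360,240:510]
cv2.imwrite('pics/m3.png',cv2.resize(np.hstack([a,b]),None,fx=1.48,fy=1.48,interpolation=cv2.INTER_CUBIC))
E
```

```text
[4.58780004e+02 1.47954291e+02 2.90791694e-01] [-2.7 -2.4 -1.3 -3.6  2.2 -2.3 -6.1  3.6  5.5 -1. ]
8.4333 0.10656399113963179 [ 0.21085396 -0.46164569 -4.79873881]
```

View pics/m3.png

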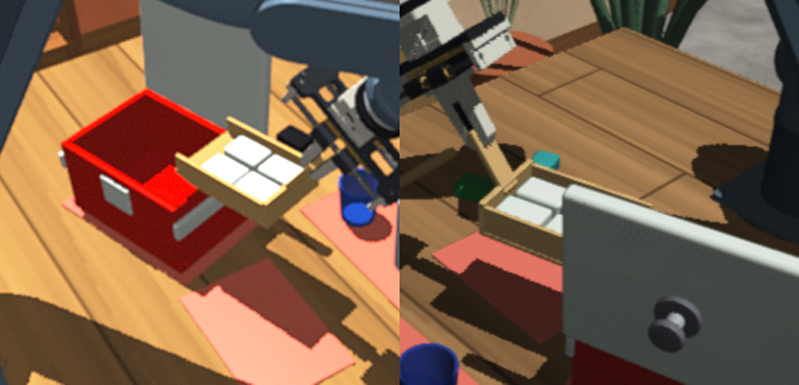

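The tray is held level with all four blocks in it, and its lip is over the near rim of the cooler. Next I pour.

Run:
```python
from h import *
C=[458.5,147.5];cy=.288
for th,ly,lz in ((.1,-65,182),(.3,-62,175),(.5,-60,168),(.7,-60,162),(.9,-58,157),(1.05,-58,153),(1.2,-58,150)):
    robot.move_linear(*tip(C,cy,th,-5,ly,lz),speed=110)
    print(th,round(robot.current_t(),2),robot.current_gripper_width().__round__(3),np.round(robot.current_contact_force(),2))
robot.sleep(.5); print(np.round(robot.current_contact_force(),2))
for n in ('scene','side','wrist'): shot(n,n+'4')
a=cv2.imread('pics/side4.png')[80:340,130:400];b=cv2.resize(cv2.imread('pics/wrist4.png'),(346,260))
cv2.imwrite('pics/m4.png',cv2.resize(np.hstack([a,b]),None,fx=1.29,fy=1.29,interpolation=cv2.INTER_CUBIC))
```

```text
0.1 8.98 0.104 [ 0.93 -0.74 -4.88]
0.3 9.45 0.102 [ 0.08 -0.25 -5.38]
0.5 9.92 0.103 [-0.09 -0.26 -4.69]
0.7 10.38 0.109 [ 0.43 -0.41 -4.8 ]
0.9 10.88 0.105 [-0.85 -0.39 -2.42]
1.05 11.29 0.103 [-0.36 -0.59 -2.81]
1.2 11.7 0.103 [ 0.78 -0.04 -3.07]
[-0.38  0.8  -2.9 ]
```

View pics/m4.png

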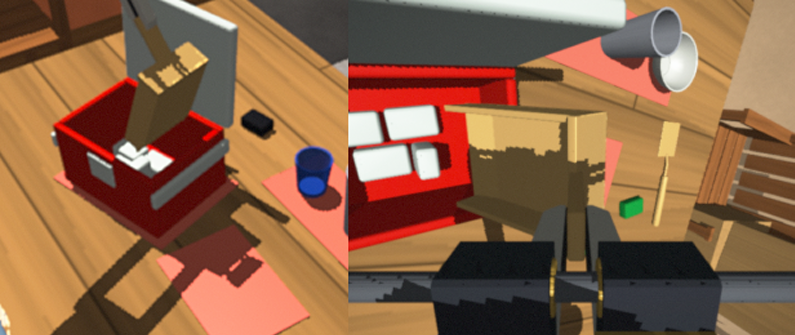

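The wrist view shows all four blocks in the cooler and an empty tray, and the held weight is about 2.7 N, which fits the tray alone. Next I take the tray back to the mat.

Run:
```python
from h import *
C=[458.5,147.5];cy=.288
for th,ly,lz in ((.6,-60,170),(0,-90,195)): robot.move_linear(*tip(C,cy,th,-5,ly,lz),speed=180)
T=np.array([446,-156,4.])
robot.move_linear(*pose(T+[0,0,180],1.62,0,-1,-3),speed=180)
robot.move_linear(*pose(T+[0,0,20],1.62,0,-1,-3),speed=130)
robot.sleep(.2)
print(robot.move_linear(pose(T+[0,0,-4],1.62,0,-1,-3)[0],speed=25,f_stop=2.5),robot.current_tcp_pos(),pose(T,1.62,0,-1,-3)[0],robot.current_contact_force())
robot.move_gripper(0.4); robot.sleep(.2)
robot.move_linear(pose(T,1.62,0,-1,80)[0],speed=100)
shot('side','side5');shot('scene','scene5');shot('wrist','wrist5');print(robot.current_t())
a=cv2.imread('pics/side5.png')[80:380,160:430];b=cv2.imread('pics/scene5.png')[130:430,240:560]
cv2.imwrite('pics/m5.png',cv2.resize(np.hstack([a,b]),None,fx=1.35,fy=1.35,interpolation=cv2.INTER_CUBIC))
```

```text
True [ 450.75605016 -251.15894284   67.86397736] [ 450.69118697 -251.26525685   68.97909368] [ 0.3254571  -0.14817761  4.90807109]
19.3667
```

View pics/m5.png

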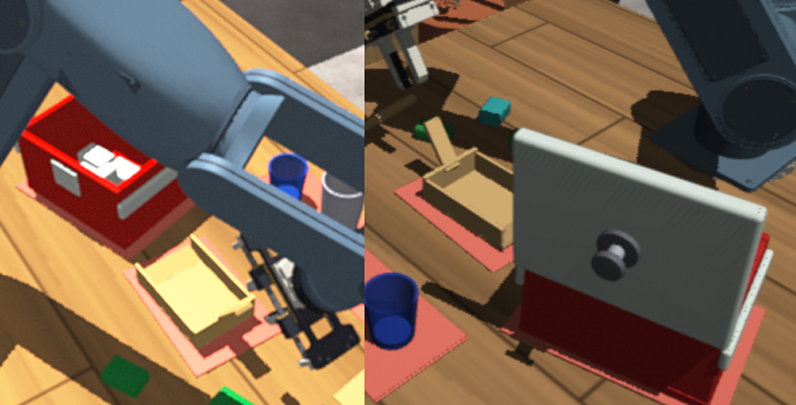

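The tray stands empty and flat on its mat, released, with the four blocks in the cooler. The lid's upper corners in the full scene image are at (352,226) and (538,283), and the plunger is at about (425,313). Next I estimate the lid angle and check that the swing path is reachable.

```bash
cat >> h.py <<'E'
C=np.array([458.5,147.5]);cy=.288
def W(x,y,z): return np.r_[C+(Rz(cy)@[x,y,0])[:2],z]
def lidp(a,r,t,y=0,dx=0): return W(95-r*np.cos(a)+t*np.sin(a)+dx,y,140+r*np.sin(a)+t*np.cos(a))
E
python3 - <<'E'
from h import *
for a in (1.55,1.6,1.65,1.7): print(a,[proj('scene5',lidp(a,*q)).round(0) for q in ((195,22,-130),(195,22,130),(98,58,0))])
o=[np.pi,0,cy]
for p in (lidp(1.85,165,22,dx=12),lidp(1.3,165,22,dx=8),lidp(.75,165,22,dx=8),W(-3,0,230),np.array([640,-60,330])):
    print(p.round(),robot.inverse_kinematics(p,o))
E
```

```text
1.55 [array([354., 221.]), array([540., 283.]), array([422., 320.])]
1.6 [array([351., 225.]), array([537., 288.]), array([420., 324.])]
1.65 [array([348., 229.]), array([535., 293.]), array([418., 327.])]
1.7 [array([344., 234.]), array([533., 299.]), array([417., 331.])]
[625. 197. 293.] [ 1.35168321e-01  4.16793934e-01  1.06998429e+00 -4.44089210e-16
  1.65481443e+00  1.41796465e+00]
[535. 170. 305.] [ 1.09366044e-01  2.31685108e-01  1.29974638e+00 -4.44089210e-16
  1.61016116e+00  1.39216237e+00]
[456. 147. 269.] [ 7.79037292e-02  8.56955206e-02  1.56026997e+00 -4.44089210e-16
  1.49562717e+00  1.36070006e+00]
[456. 147. 230.] [ 7.77839710e-02  1.04066748e-01  1.63249610e+00 -4.44089210e-16
  1.40502980e+00  1.36058030e+00]
[640 -60 330] [-2.66711122e-01  3.89889485e-01  1.02290516e+00 -4.44089210e-16
  1.72879801e+00  1.01608521e+00]
```

Run:
```python
from h import *
o=[np.pi,0,cy]
p=np.array(robot.current_tcp_pos()); robot.move_linear(p+[0,-40,180],speed=200)
robot.move_gripper(0.0)
robot.move_ptp([640,-60,350],o)
robot.move_linear(lidp(1.85,165,22,dx=12),speed=150)
f=[]
for a in np.arange(1.75,.69,-.1):
    s=robot.move_linear(lidp(a,165,22,dx=8),speed=90,f_stop=20); f.append((round(a,2),s,np.round(robot.current_contact_force(),1).tolist()))
print(*f,sep='\n')
robot.sleep(1.0)
shot('scene','scene6'); print(robot.current_t(),robot.current_tcp_pos())
```

```text
(np.float64(1.75), False, [0.7, -0.3, 1.0])
(np.float64(1.65), False, [-0.4, 0.1, 0.7])
(np.float64(1.55), False, [-1.3, -0.5, -0.1])
(np.float64(1.45), False, [1.1, -0.8, -0.4])
(np.float64(1.35), False, [-0.2, -0.4, -0.1])
(np.float64(1.25), False, [0.4, 0.0, 0.2])
(np.float64(1.15), False, [0.7, -0.2, 0.3])
(np.float64(1.05), False, [0.3, -0.2, 0.9])
(np.float64(0.95), False, [0.8, -0.3, -1.1])
(np.float64(0.85), False, [0.5, -0.9, -0.8])
(np.float64(0.75), False, [0.2, -0.2, -0.7])
29.2 [455.88762862 146.71940406 268.58483146]
```

Run:
```python
from h import *
robot.move_linear(W(-3,0,285),speed=80)
shot('scene','scene6');im=cv2.imread('pics/scene6.png');im5=cv2.imread('pics/scene5.png')
def corners(a): return [proj('scene6',lidp(a,r,22,y)) for r,y in ((0,-130),(195,-130),(195,130),(0,130))]
for a in (0,.3,.75,1.6):
    c=np.array(corners(a));m=np.zeros(im.shape[:2],np.uint8);cv2.fillConvexPoly(m,c.astype(int),1)
    print(a,c.round().tolist(),cv2.mean(im,m)[:3],cv2.mean(im5,m)[:3])
hsv=cv2.cvtColor(im,cv2.COLOR_BGR2HSV);m=((hsv[...,1]<40)&(hsv[...,2]>110)).astype(np.uint8);m[:, :330]=0;m[:180]=0
n,l,st,_=cv2.connectedComponentsWithStats(m);k=1+np.argmax(st[1:,4]);cnt=cv2.findContours((l==k).astype(np.uint8),0,2)[0][0]
print(st[k],cv2.approxPolyDP(cnt,6,True)[:,0].tolist())
```

```text
0 [[355.0, 306.0], [405.0, 245.0], [548.0, 294.0], [516.0, 370.0]] (172.6535169623405, 180.47128851540617, 172.958372237784) (75.79069405539994, 79.46498599439776, 77.92374727668846)
0.3 [[353.0, 308.0], [405.0, 224.0], [554.0, 272.0], [514.0, 373.0]] (146.30766129032259, 158.2559331797235, 157.874366359447) (78.60720046082949, 85.1891129032258, 86.33052995391705)
0.75 [[350.0, 314.0], [395.0, 203.0], [558.0, 253.0], [512.0, 379.0]] (121.73824472650075, 131.87031934595058, 131.92854239125526) (76.24255838113736, 83.27774515560775, 84.81489678847284)
1.6 [[348.0, 324.0], [351.0, 225.0], [537.0, 288.0], [508.0, 391.0]] (127.78159639352957, 136.0968443383718, 135.97029965526386) (77.21108459294616, 80.75735879077168, 76.747440997083)
[  356   247   190   156 11433] [[404, 248], [399, 255], [464, 280], [467, 304], [450, 309], [381, 278], [357, 310], [510, 371], [508, 402], [545, 294]]
```

The lid contour matches the shut-lid prediction. Next I check the plunger's position and press it.

Run:
```python
from h import *
im=cv2.imread('pics/scene6.png');p=proj('scene6',W(0,0,198));print('pred',p)
x,y=p.astype(int);g=cv2.cvtColor(im,6)[y-25:y+40,x-35:x+35]
m=(g<110).astype(np.uint8);n,l,st,ce=cv2.connectedComponentsWithStats(m)
for i in range(1,n):
    if st[i,4]>40: print(st[i],ce[i]+[x-35,y-25])
robot.move_linear(W(0,0,212),speed=80)
robot.sleep(.2);f0=np.array(robot.current_contact_force())
s=robot.move_linear(W(0,0,201),speed=40,f_stop=8);print(s,robot.current_tcp_pos(),robot.current_contact_force()-f0)
for z in np.arange(199,180,-1.):
    robot.move_linear(W(0,0,z),speed=15)
    fz=(robot.current_contact_force()-f0)[2];print(round(z),robot.current_tcp_pos()[2].round(1),round(fz,1))
    if fz>13: break
robot.sleep(.5);print('hold',robot.current_contact_force()-f0)
```

```text
pred [455.92499403 283.34621698]
[   0    6   48   45 1320] [443.97121212 287.88787879]
False [458.20054647 147.462207   200.57419192] [-0.53361435  0.18249114 -0.19508963]
199 199.0 0.3
198 198.0 0.4
197 196.9 1.0
196 195.9 0.8
195 194.9 0.2
194 193.9 0.2
193 192.9 1.0
192 191.9 -0.2
191 190.9 0.5
190 189.9 0.4
189 188.9 0.4
188 187.9 -0.1
187 186.9 -0.0
186 185.9 0.7
185 184.9 -0.1
184 183.9 0.5
183 182.9 -0.6
182 181.9 -0.5
181 180.9 0.2
hold [-1.02006765  0.40732843  0.00489857]
```

Run:
```python
from h import *
print(robot.current_gripper_width(),robot.current_finger_force(),robot.current_tcp_pos(),robot.current_eef_rot(),robot.current_t(),robot.current_contact_force())
for n in ('scene','side','wrist'): shot(n,n+'7')
im=cv2.imread('pics/scene7.png');print('tcp px',proj('scene7',robot.current_tcp_pos()),proj('wrist7',robot.current_tcp_pos()),'head in wrist',proj('wrist7',W(0,0,198)),proj('wrist7',W(0,0,162)))
def ascii(im,x0,x1,y0,y1,sx,sy):
    g=cv2.cvtColor(im,6);
    for y in range(y0,y1,sy): print(y,''.join(' .:-=+*#%@'[int(v)*10//256] for v in g[y,x0:x1:sx]))
a=cv2.cvtColor(cv2.imread('pics/scene6.png'),6)
ascii(cv2.imread('pics/scene6.png'),395,525,240,340,2,3)
print()
ascii(im,395,525,200,340,2,3)
```

```text
0.00983562914195718 0.0 [458.5084126  147.4936118  181.01002945] [ 3.14156779e+00 -1.25083807e-05  2.87988511e-01] 36.5833 [-0.35476768  0.15639002 -0.40088257]
tcp px [454.43453637 291.48087571] [326.97786938 289.80466262] head in wrist [327.04952631 304.45189194] [326.93982908 275.94389606]
240  ..........-=====================-...:-:...                      
243  ........:==========================:. .:--::..                  
246 ........-=============================-.. .:----:..              
249  ...+#%##++============================--:....:-----...          
252   .*%%%%%%%%#*+==========================-:::.  .:------...      
255 ..+-##%%%%%%%%%%%#*+========================--=-.. .--------...  
258 .::::::+%%%%%%%%%%%%%#*+======================+==-:. ..---------:
261 ::::::::-##%%%%%%%%%%%%%%%#*+======================-:.. .:-------
264 :::::::::::::+%%%%%%%%%%%%%%%%#*++======================:. .:---:
267 ::::::::::::::-##%%%%%%%%%%%%%%%%%%#*+=====================:. .:-
270 ::::::::::::::::::-:::-##%%%%%%%%%%%%%%#*+===================-...
273 ::::::::::::*%%#+:::::::::-#%%%%
[... 4164 characters left out ...]

311 %%%%%%%%%%%%%%%%%%%%%%%%%%%%%%#=:::*%%%%%%%%%%%%%%%%%%%%%%%%%%%%%
314 %%%%%%%%%%%%%%%%%%%%%%%%%%%%%%%%%##%%%%%%%%%%%%%%%%%%%%%%%%%%%%%%
317 %%%%%%%%%%%%%%%%%%%%%%%%%%%%%%%%%%%%%%%%%%%%%%%%%%%%%%%%%%%%%%%%%
320 %%%%%%%%%%%%%%%%%%%%%%%%%%%%%%%%%%%%%%%%%%%%%%%%%%%%%%%%%%%%%%%%%
323 ###%%%%%%%%%%%%%%%%%%%%%%%%%%%%%%%%%%%%%%%%%%%%%%%%%%%%%%%%%%%%%%
326 =+**###%%%%%%%%%%%%%%%%%%%%%%%%%%%%%%%%%%%%%%%%%%%%%%%%%%%%%%%%%%
329 :---=+*###%%%%%%%%%%%%%%%%%%%%%%%%%%%%%%%%%%%%%%%%%%%%%%%%%%%%%%%
332 .:::----=+*###%%%%%%%%%%%%%%%%%%%%%%%%%%%%%%%%%%%%%%%%%%%%%%%%%%%
335    ..:::---==+*###%%%%%%%%%%%%%%%%%%%%%%%%%%%%%%%%%%%%%%%%%%%%%%%
338        .::::---=++*###%%%%%%%%%%%%%%%%%%%%%%%%%%%%%%%%%%%%%%%%%%%
```

Run:
```python
from h import *
e0=np.array(robot.current_joint_efforts())
# where is the head? track dark-disc change between frames before/after
A=cv2.cvtColor(cv2.imread('pics/side7.png'),6)
p=proj('side7',robot.current_tcp_pos());print('side tcp',p,'head',proj('side7',W(0,0,198)))
x,y=p.astype(int)
for r in range(y-45,y+40,2): print(r,''.join(' .:-=+*#%@'[int(v)*10//256] for v in A[r,x-50:x+50]))
w=cv2.cvtColor(cv2.imread('pics/wrist7.png'),6)
print()
for r in range(160,420,8): print(r,''.join(' .:-=+*#%@'[int(v)*10//256] for v in w[r,180:480:4]))
```

```text
side tcp [234.76925553 162.23034107] head [233.92457522 156.20358973]
117 ::-==++++++++===++++++-:          .   ....::...    .         .                       .:=************
119 +++++++++++++++===++++=:          ..     ....:::....                              .:::-=************
121 ++++++++++++++++====++=-:.     ...            ...:::..              .          .::---=**************
123 ++++++++++++++++++===++++==-:.          .  .....  ...:.      ...   ..      ..::---::-=**************
125 ++++++++++++++++++++===++++++=-:..        .::....  ..:..                ..::-----::::=+*************
127 ++++++++++++++++++++++=====++++++=-:..   .::.......::--::..          .:::------------=+*************
129 +++++++++++++++++++++++=====+++++++++=-.. ....:.......:=++-:..    ..::-------------==+**************
131 +++++++++++++++++++++++++====+++++++++=-::..:----:::....::--:::::::--------------=+*****************
133 +++++++++++++++++++++++++++====++++++**+---::-------:::::.::------------------=++*******************
135 *++++++++++++++++++++++++++++====+*#%@@%=--:::---------=++=----::::--------=+++++
[... 5425 characters left out ...]
                    .  .                                   :
360                                    .  .                                    
368                                    ..:                                     
376                                     .:                                     
384                                    ..:..                                   
392                                    .  ::                                   
400                          .  .    . .  --                                  .
408  . .  .  ..  .  . .. ..  .. . .  . .  --  . .... .   . . .. .    ..   . .  
416 .. ............ .. ... ........... .  -=......... . ..................... .
```

Run:
```python
from h import *
f0=np.array([-.3,.1,0])
for z in np.arange(180.5,160,-.5):
    s=robot.move_linear(W(0,0,z),speed=10,f_stop=9)
    F=np.array(robot.current_contact_force());print(z,F[2].round(1),end='; ')
    if s or F[2]>9: break
print(robot.current_tcp_pos(),F,robot.current_ft_torque(),robot.current_t())
for n in ('scene','side','wrist'): shot(n,n+'8')
A=cv2.cvtColor(cv2.imread('pics/side8.png'),6)
for r in range(145,186,2): print(r,''.join(' .:-=+*#%@'[int(v)*10//256] for v in A[r,204:264]))
```

```text
180.5 0.2; 180.0 0.9; 179.5 0.8; 179.0 -0.2; 178.5 -0.9; 178.0 0.6; 177.5 0.4; 177.0 -0.2; 176.5 0.3; 176.0 -0.5; 175.5 -0.2; 175.0 1.1; 174.5 0.2; 174.0 0.7; 173.5 0.2; 173.0 0.2; 172.5 0.9; 172.0 -0.9; 171.5 0.2; 171.0 2.1; 170.5 3.5; 170.0 4.1; 169.5 3.3; 169.0 4.1; 168.5 3.9; 168.0 3.8; 167.5 5.1; 167.0 4.6; 166.5 4.7; 166.0 3.9; 165.5 5.4; 165.0 5.7; 164.5 4.9; 164.0 5.4; 163.5 6.7; 163.0 7.1; 162.5 6.5; 162.0 7.1; 161.5 7.8; 161.0 6.5; 160.5 7.8; [458.59382977 147.5229212  160.84626343] [-1.04274249 -1.12804822  7.80159107] [-0.01509816  0.10531667  0.01017272] 46.9833
145 %@@@@@@@@@@@@@@@@@@@@#---::-------:-*@@@#=--:::----==+++****
147 @@@@@@@@@@@@@@@@@@@@@%=--::-------:-+@@@%=----:-=+%@@@@%#***
149 @@@@@@@@@@@@@@@@@@@@@%+---::------::+@@@%+-:-=+%@@@@@@@@@@@%
151 @@@@@@@@@@@@@@@@@@@@@@#=--::-------:=%@@@@%%%@@@@@@@@@@@@@@@
153 @@@@@@@@@@@@@@@@@@@@@@%+--::-------:=#@@@@@@@@@@@@@@@@@@@@@@
155 @@@@@@@@@@@@@@@@@@@@@@@*--:::------:-*@@@@@@@@@@@@@@@@@@@@@@
157 @@@@@@@@@@@@@@@@@@@@@@@@*-:::------:=#@@@@@@@@@@@@@@@@@@@@@@
159 @@@@@@@@@@@@@@@@@@@@@@@@*-:::-----::-*@@@@@@@@@@@@@@@@@@@@@@
161 @@@@@@@@@@@@@@@@@@@@@@@*-:-:::--::...-#@@@@@@@@@@@@@@@@@@@@@
163 @@@@@@@@@@@@@@@@@@@@@%*==++=-::.......-*%@@@@@@@@@@@@@@@@@@@
165 @@@@@@@@@@@@@@@@@@%*=-::-===-:..........=%@@@@@@@@@@@@@@@@@@
167 @@@@@@@@@@@@@@@%*----:.................:-=%@@@@@@@@@@@@@@@@@
169 @@@@@@@@@@@@#+=------:........:::.........-=+#*+#@@@@@@@@@@@
171 @@@@@@@@@#+=---------::.:---::..........:---------=+%@@@@@@@
173 @@@@@@@@*--------------::--===-.......::--------------=+%@@@
175 @@@@@@@@%*=-------------=*+=-:::::::---------------------=+#
177 @@@@@@@@@@@#+=----------=#@@@%+-----------------------------
179 @@@@@@@@@@@@@@%%#*##*=-----=++=-----------------------------
181 @@@@@@@@@@@@@@@@@@@@@@@#+-----------------------------------
183 @@@@@@@@@@@@@@@@@@@@@@@@@*=---------------------------------
185 @@@@@@@@@@@@@@@@@@@@@@@@@@%*=-------------------------------
```

The contact begins at z of about 171 mm, so the plunger really stands lower than stated, and at 160.8 mm it is nearly at its stop. I press the last bit to the stop, hold briefly, and release.

Run:
```python
from h import *
for z in np.arange(160,154,-.5):
    robot.move_linear(W(0,0,z),speed=20); F=robot.current_contact_force()[2]; print(z,round(F,1),end='; ')
    if F>14: break
robot.sleep(.4);print('hold',robot.current_contact_force(),robot.current_tcp_pos())
robot.move_linear(W(0,0,250),speed=80)
robot.sleep(.5);shot('scene','scene9');print(robot.current_t())
a=cv2.cvtColor(cv2.imread('pics/scene9.png'),6)
for y in range(236,330,3): print(y,''.join(' .:-=+*#%@'[int(v)*10//256] for v in a[y,351:560:3]))
```

```text
160.0 6.1; 159.5 8.1; 159.0 8.1; 158.5 10.3; 158.0 13.7; 157.5 18.2; hold [-4.93222994 -1.29595962 17.43413546] [458.77125465 147.54448935 159.37502748]
50.8917
236 .....    ....... .......-=======...::.::::                            
239 .......   ....  .......:==========::: :::.  ..                        
242  . ....    .  ........:============:: :::..                           
245 ..... ...    ........:==============:.::...:..                       .
248 ............   ...##=====================-. .--..                     
251 .............   .*%%%%#+==================-:...---..                  
254 ..--:.......... +%%%%%%%%#+=================--. .----..               
257 -====-:.........:#%%%%%%%%%%#+===============+==. .-----.            .
260 =+=====-.......:::+-#%%%%%%%%%%#+===============-:. :------..      ...
263 ..++==-.......::::::::+%%%%%%%%%%%#+===============:..:--::---   .....
266 ...:.-.......::::::::::-#%%%%%%%%%%%%#+==============-..:----.........
269 .............:::::::::::::#%%%%%%%%%%%%%#+=============:..::::-:.. ...
272 ............:::::::::::::::+#%%%%%%
[... 760 characters left out ...]
%%%%%%%%%%%%%%%%%%%#=====
305 ..:#%%%%%%%%%%%%%%%%%%%%%%%%%%*:.:---:-%%%%%%%%%%%%%%%%%%%%%%%%%+=====
308 ..*#%%%%%%%%%%%%%%%%%%%%%%%%%%%%#=-:-*%%%%%%%%%%%%%%%%%%%%%%%%%#======
311 ..==*##%%%%%%%%%%%%%%%%%%%%%%%%%%%%%%%%%%%%%%%%%%%%%%%%%%%%%%%%+======
314 ..:--=*##%%%%%%%%%%%%%%%%%%%%%%%%%%%%%%%%%%%%%%%%%%%%%%%%%%%%%%+======
317 ...::--=+*##%%%%%%%%%%%%%%%%%%%%%%%%%%%%%%%%%%%%%%%%%%%%%%%%%%*%======
320 ... .:::--=*##%%%%%%%%%%%%%%%%%%%%%%%%%%%%%%%%%%%%%%%%%%%%%%#%*%======
323 ...    .::--=+*##%%%%%%%%%%%%%%%%%%%%%%%%%%%%%%%%%%%%%%%%%%%%#%*======
326 .:.      .:::--=*##%%%%%%%%%%%%%%%%%%%%%%%%%%%%%%%%%%%%%%%%%%*%=======
329 .=-         .::--=+*##%%%%%%%%%%%%%%%%%%%%%%%%%%%%%%%%%%%%%%###=======
```

```bash
python3 -c "
from h import *
print(robot.hand_in(),robot.current_t())"
```

```text
the job is handed in; nothing more can be done
the job is handed in; nothing more can be done
```

I handed the job in at about 51 s, but no verdict came back: the four blocks are in the cooler, the empty tray is back flat on its mat and released, the lid is shut, and the plunger was pressed to its stop (about 18 N peak) and let up, though contact came 27 mm lower than the text's height and I checked its spring-back only roughly.

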